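# Carry a spot plate on a flat lifter into the reader's cradle

## Task

Without touching the white porcelain spot plate with the fingers, take the flat steel lifter by its upright black handle, slide its blade under the plate on the wire drying rack and lift the plate off, carry it level on the blade and set it down fully seated in the reader's cradle, between the side lips and centred flat on both ledges. Then draw the blade out and lay the lifter flat on its black rubber mat again, lengthwise as you found it, and let go. Do not push the bottle, jar or beaker about.

Things in the scene. Friction and masses are not known exactly. Their poses are not given: they have to be found in the camera images.
- lifter: Flat steel lifter, 163 mm long, 130 g, lying on the mat. Origin: on the blade's underside, on its centre line, 40 mm behind the free front edge; x points forward to that edge, z up. Blade 44 mm wide, 3 mm thick, x=-50 to +40; then a 28 mm wide shank and, under the handle, a foot 36 x 42 x 4 mm (x=-123 to -87). It turns in a weak grip under load.
- lifter_grip (a point): Grip point of the lifter's upright black handle, in its middle, 105 mm behind (-x) the lifter's origin and 65 mm above the underside; axes as the lifter's. The handle is 30 mm along x, 18 mm across y (grip it across these), its top 86 mm above the underside.
- mat: Fixed black rubber mat on the bench, 210 mm (x) by 90 mm (y), 4 mm thick; origin at the centre of its underside. The lifter starts on it with its x along the mat's x and its origin about 42 mm ahead (+x) of the mat's centre.
- plate: Loose white porcelain spot plate with nine shallow wells, 86 x 86 x 6 mm, about 80 g; origin at the centre of its underside, sides along x and y, z up. Starts on the drying rack.
- rack: Fixed steel wire drying rack; origin at the centre of its foot, on the bench. Two 8 mm round bars along its x (-50 to +50 mm) at y=-37 and +37 mm, tops 30 mm above the bench, carry the plate. Between them a 66 mm wide gap, open at the front (-x): free from 8 mm (above the cross wires at x=-50 and +50) up to 30 mm (the plate's underside).
- cradle: Fixed cradle of the plate reader; origin on the bench under the plate's place. Two aluminium ledges along x (-46 to +46 mm), tops 30 mm up, inner edges at y=-31 and +31: a slot for the blade, open above and at the front (-x), floor 5 mm up. The reader's white housing, 122 mm wide and 50 mm high, is at x=+70 to +140.
- cradle_seat (a point): Where the centre of the plate's underside belongs in the cradle: 30 mm above the cradle's origin, same axes. The place is bounded by side lips with inner faces at y=-48 and +48 mm and two back stops at x=+48 mm, all 6 mm higher than the ledges; its front (-x) is open.
- amber_bottle: Amber bottle, 64 mm wide, 150 mm high, standing beyond the mat; origin under its centre. Bystander.
- jar: White jar with a blue lid, 68 mm wide, 90 mm high, at the left; origin under its centre. Bystander.
- beaker: Glass beaker, 72 mm wide, 95 mm high, at the right; origin under its centre. Bystander.
There are look-alikes about, which are no part of the job. What is shaped like the cradle but yellow is not meant. What is shaped like the lifter but purple is not meant.

How it is judged (in metres and radians):
On the way, in this order (a step that is already met when the one before it is completed fails the run):
1. the plate is lifted clear of the rack on the lifter's blade (contact force between plate and lifter above 0.2 N and contact force between plate and rack below 0.05 N and height (world z) of plate above 0.036 m), for 0.2 s.
2. the plate is carried over the cradle, still on the blade (contact force between plate and lifter above 0.2 N and horizontal distance between plate and cradle below 0.025 m), for 0.1 s.
3. the plate lies seated in the cradle and the blade no longer touches it (horizontal distance between plate and cradle below 0.018 m and z of plate in the frame of cradle below 0.032 m and contact force between plate and lifter below 0.05 N), for 0.2 s.
At the end, for the whole second after the job is handed in: Plate at rest flat on both cradle ledges: -15/+10 mm along the slot, 7 mm across, square to 0.15 rad, 30 +-2 mm above the bench, tilt < 0.04. Lifter at rest flat on the mat, lengthwise to 0.3 rad, origin 10 to 75 mm ahead of the mat's centre, within 30 mm of its centre line. Released (x of plate in the frame of cradle between -0.015 and 0.01 m and y of plate in the frame of cradle between -0.007 and 0.007 m and z of plate in the frame of cradle between 0.028 and 0.032 m and angle between plate's own z axis and vertical below 0.04 rad and angle between the x axis of plate and the x axis of cradle, either way round below 0.15 rad and linear speed of each of plate, lifter below 0.02 m/s and x of lifter in the frame of mat between 0.01 and 0.075 m and y of lifter in the frame of mat between -0.03 and 0.03 m and z of lifter in the frame of mat below 0.007 m and angle between lifter's own z axis and vertical below 0.06 rad and angle between the x axis of lifter and the x axis of mat, either way round below 0.3 rad); the robot touches nothing.
It fails at once if the fingers touch the plate (contact force between the fingers and plate above 0.5 N).
It fails at once if the plate tilts more than 0.2 rad (about 11 degrees) (angle between plate's own z axis and vertical above 0.2 rad).
It fails at once if a bystander is pushed more than 30 mm (distance of any of amber_bottle, jar, beaker from where it was at the start of the episode above 0.03 m).
It also fails if it takes over 69 s, if anything falls off the work surface, if the arm or the gripper's body presses on something with over 40 N, if the wrist force passes 120 N, or if a joint passes its speed limit or range.

## Robot

A 6-joint arm with a two-finger parallel gripper is mounted at the origin on the work surface. World frame = base frame: x ahead of the robot, y to its left, z up, the work surface at z = 0. Lengths are in m, angles in degrees, forces in N, time in s.
With the tool pointing down it reaches from about 0.25 to 0.725 m from the base axis. Payload 9.7 kg.
Tool frame: the origin (TCP) lies at the very end of the fingers, on their centre line; the grasp point (between the pads) lies 19 mm behind it (bot.grip_depth is the distance from the TCP to the grasp point, in m); z points along the fingers, y is the direction in which the jaws open and shut (so a half turn about z gives the same grasp; the last joint's range is limited). The gripper opens to 85 mm and grips with 20 to 120 N. Pads are 22 mm wide; open, the fingers measure 114 mm over their backs; the gripper's body (76 mm by 85 mm) begins 54 mm behind the grasp point. The pads swing forward as they close: fully open they stand 13 mm farther back than shut.
Start: joints at [75.917, 4.979, 10.078, 95.1, 0, 90], TCP at [0.134, 0.533, 0.209] pointing down, gripper open.
Joint ranges: [-179.16, 179.16], [-48.56, 103.87], [-65.8, 70.77], [-126.05, 130.52], [-82.76, 87.17], [-180, 180]. Speed limits (degrees/s): [127.2, 127.2, 147.25, 180, 180, 180].

## Interface

Orientations are given as [roll, pitch, yaw] about the fixed x, y, z axes, in that order (R = Rz(yaw) Ry(pitch) Rx(roll)).
In Python, from workcell import bot, viewer gives the robot as it stands.
- The arm moves only by the tool arm_command, never from a script. Its argument "motion" is a list of rows, each a list of 3 entries, a list of its own where there are three numbers: the opening, from 0 (shut) to 1 (fully open), then the shift along the tool's x, y, z in units of 60 mm (1.0 is 60 mm), then the turn, a rotation vector about the tool's x, y, z in units of 6 degrees (1.0 is 6 degrees). A call has 1 to 12 rows; each row shifts and turns the commanded pose from where the row before left it, along the tool's axes as they then stand; what a row does not reach is not made up. A row lasts 1/8 s, in which the tool goes at most 62.5 mm and 10.7 degrees, less where a joint would pass 70% of its speed; a pose out of reach is approached as far as the arm can. A call is refused whole if a number of a shift passes 1 or a number of a turn 1, either way. A call with a gripper value outside its range is refused whole. The fingers move at their own pace and stop on an object; "newtons" is the grip in N (left out, the last holds). Time passes only in rows, so rows that do not move let the fingers close. It gives the time, the measured TCP pose, the force and the opening at its end, in the units of the state.
- bot.get_obs(): the state, without advancing time (a new reading comes with each control period).
- viewer.camera(name): name is "scene" or "top"; returns the picture (400x640x3 uint8, blue, green, red); there is no depth.
- viewer.calibration(name): a dict with "fx", "fy", "cx", "cy" (pixels), "T" (4x4, takes a point from camera to world coordinates). Camera axes: x right, y down, z forward; pixel columns grow to the right and rows downward; lengths in m; the calibration is good to about 2 mm. A picture is of the moment at which its call begins. calibration takes no time and is no camera call.
- bot.job_done(): hands the job in, once; it reports no verdict.
The state is a dict: "time": time; "q": joint angles; "qd": joint speeds; "joint_efforts": joint torques, N m; "ee_pos": TCP position; "tcp_rot": TCP orientation; "wrist_force": force on the tool from outside, world axes, zero at the start; "torque": the same for the moment, N m; "opening": finger opening in m.
Only numpy, scipy, OpenCV 4.12 (cv2) and the standard library are available. Lean on these libraries where they do the work, as an engineer would, in place of code of your own. Each camera call takes 0.05 s, during which the arm holds its last target.

## Working session

There is one attempt and no reset: what is moved stays moved. The work goes in short steps, Python scripts to look and compute and a tool call to move; the robot and the scene stay as the last step left them, time stands still between calls to the robot, and variables do not carry over. Pictures are saved under pics/ and viewed, and the job is handed in when it is done.

Besides the shell and the picture viewer there is one more tool, called as name(argument=value, ...) on one line, values as JSON. arm_command: Moves the arm, as the interface text tells. Its arguments: {"type":"object","properties":{"motion":{"type":"array"},"newtons":{"type":"number"}},"required":["motion"]}

```bash
mkdir -p pics; ls
python3 - <<'E'
from workcell import bot, viewer
import cv2
for n in ("scene","top"):
    im=viewer.camera(n); cv2.imwrite(f"pics/{n}0.png",im)
    c=viewer.calibration(n); print(n,c["fx"],c["fy"],c["cx"],c["cy"]); print(c["T"])
print(bot.get_obs(), bot.grip_depth)
E
```

```text
pics
scene 503.1271146079643 503.1271146079643 322.5985950618199 197.08773351219193
[[ 0.9045091   0.35051755 -0.24290068  0.97576295]
 [ 0.42631807 -0.75760717  0.49425124 -0.7966175 ]
 [-0.01077956 -0.55060769 -0.83469454  1.46283553]
 [ 0.          0.          0.          1.        ]]
top 382.92629298241405 382.92629298241405 317.52354560996525 197.04121555120878
[[-0.00216927 -0.99196733  0.12647574  0.42985064]
 [-0.99999662  0.00197062 -0.00169578  0.00953904]
 [ 0.00143292 -0.12647899 -0.99196825  1.16851781]
 [ 0.          0.          0.          1.        ]]
{'time': 0.1, 'q': array([ 7.59163171e+01,  5.00837646e+00,  1.00374947e+01,  9.50988989e+01,
       -7.37175289e-04,  9.00009209e+01]), 'qd': array([-0.10654324, -0.09644633,  0.06007528, -0.00161124, -0.08284769,
        0.0121493 ]), 'joint_efforts': array([-6.38098954e-04, -5.21562195e+01,  4.65652871e+01,  1.61666778e-02,
       -2.19455114e-05,  1.52772702e-05]), 'ee_pos': array([0.13378256, 0.53323713, 0.20813644]), 'tcp_rot': array([-1.79930219e+02,  7.38296329e-04,  1.65915397e+02]), 'wrist_force': array([ 0.35280442, -0.52680888,  0.56373481]), 'torque': array([-0.02241169, -0.00171911,  0.02762543]), 'opening': 0.08516347159132828} 0.0187
```

View pics/scene0.png

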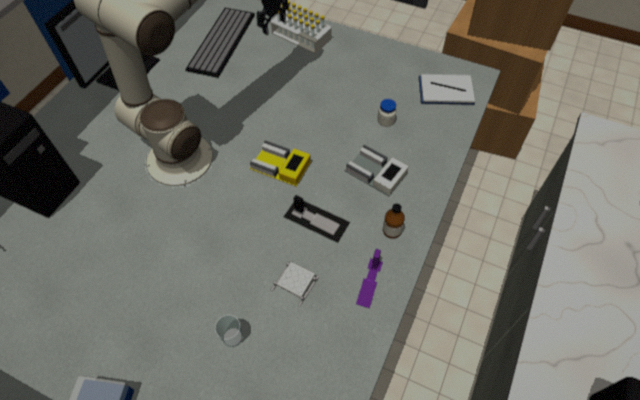

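View pics/top0.png

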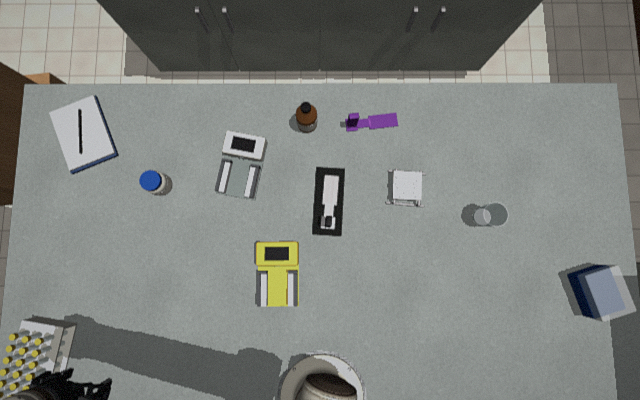

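The scene view shows the steel lifter on the mat at (317,218), the plate on the rack at (296,280), and the white cradle at (377,169). The decoys are the yellow cradle at (281,162) and the purple lifter at (370,278). In the top view these are lifter (328,200), plate (406,186), white cradle (240,165), yellow decoy (277,272) and purple decoy (372,121). I'll take close crops to check.

Run:
```python
import cv2, numpy as np
t=cv2.imread("pics/top0.png"); s=cv2.imread("pics/scene0.png")
def crop(im,u0,v0,w,h,k): return cv2.resize(im[v0:v0+h,u0:u0+w],None,fx=k,fy=k,interpolation=cv2.INTER_CUBIC)
a=crop(t,205,120,80,85,5);b=crop(t,305,155,50,85,5);
c=crop(t,380,160,50,55,6)
h=max(x.shape[0] for x in(a,b)); 
cv2.imwrite("pics/cA.png",np.hstack([a,b]))
cv2.imwrite("pics/cB.png",c)
a=crop(s,335,135,80,65,5);b=crop(s,275,185,80,65,5);c=crop(s,260,250,80,65,5)
cv2.imwrite("pics/cC.png",np.vstack([np.hstack([a,b])]))
cv2.imwrite("pics/cD.png",c)
```

```text
(no output)
```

View pics/cA.png

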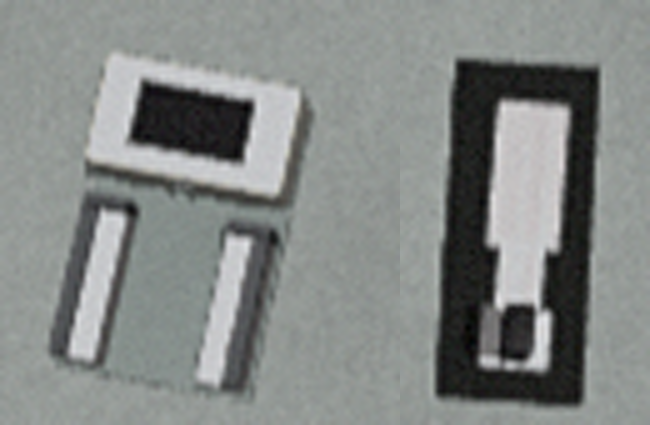

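View pics/cB.png

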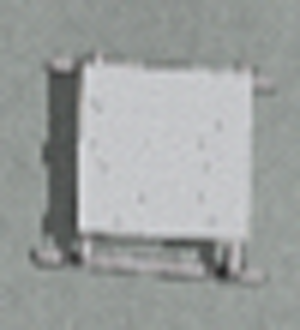

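View pics/cC.png

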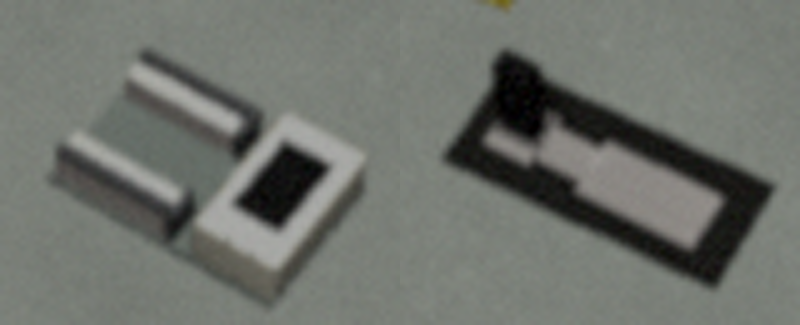

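View pics/cD.png

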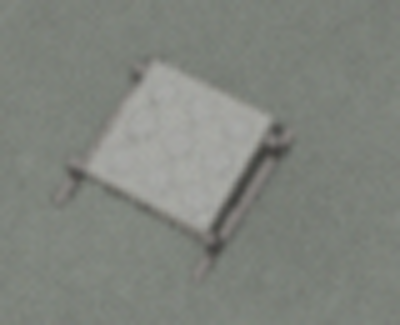

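```bash
cat > h.py <<'E'
import cv2, numpy as np
from workcell import bot, viewer
C={n:viewer.calibration(n) for n in("scene","top")}
def ray(n,p):
    c=C[n];T=np.array(c["T"]);d=T[:3,:3]@np.array([(p[0]-c["cx"])/c["fx"],(p[1]-c["cy"])/c["fy"],1]);return T[:3,3],d/np.linalg.norm(d)
def plane(n,p,z):
    o,d=ray(n,p);return o+d*(z-o[2])/d[2]
def tri(pt,ps):
    o1,d1=ray("top",pt);o2,d2=ray("scene",ps)
    A=np.stack([d1,-d2],1);s=np.linalg.lstsq(A,o2-o1,rcond=None)[0]
    a=o1+s[0]*d1;b=o2+s[1]*d2;return (a+b)/2,np.linalg.norm(a-b)
def proj(n,X):
    c=C[n];T=np.array(c["T"]);p=T[:3,:3].T@(np.asarray(X)-T[:3,3]);return np.array([c["fx"]*p[0]/p[2]+c["cx"],c["fy"]*p[1]/p[2]+c["cy"]])
def quad(mask,k):  # upscaled mask -> best 4 corner fit of largest contour
    cs,_=cv2.findContours(mask,cv2.RETR_EXTERNAL,cv2.CHAIN_APPROX_NONE);c=max(cs,key=cv2.contourArea)
    h=cv2.convexHull(c)
    q=cv2.approxPolyN(h,4,ensure_convex=True).reshape(-1,2).astype(float)
    return q,c
def up(im,u0,v0,w,h,k=8):
    return cv2.resize(im[v0:v0+h,u0:u0+w],None,fx=k,fy=k,interpolation=cv2.INTER_CUBIC)
def back(q,u0,v0,k=8): return (np.asarray(q)+0.5)/k-0.5+np.array([u0,v0])
E
python3 - <<'E'
from h import *
I={n:cv2.imread(f"pics/{n}0.png") for n in C}
boxes={"mat":{"top":(305,158,50,84),"scene":(275,188,82,60)},"plate":{"top":(380,160,50,55),"scene":(260,250,80,65)},"house":{"top":(215,122,60,45),"scene":(368,148,48,52)}}
vis=[]
for nm,b in boxes.items():
  Q={}
  for n,(u,v,w,h) in b.items():
    g=up(I[n],u,v,w,h);gr=cv2.cvtColor(g,cv2.COLOR_BGR2GRAY)
    t,_=cv2.threshold(gr,0,255,cv2.THRESH_OTSU)
    if nm=="mat": m=(gr<75).astype(np.uint8)*255
    else:
      thr={"top":(180),"scene":(150)}[n]; m=(gr>thr).astype(np.uint8)*255
      m=cv2.morphologyEx(m,cv2.MORPH_OPEN,np.ones((45,45),np.uint8)) if nm=="plate" else m
    q,c=quad(m,8); Q[n]=back(q,u,v)
    cv2.polylines(g,[q.astype(int)],True,(0,0,255),1)
    vis.append(g); print(nm,n,"otsu",t,Q[n].round(1).tolist())
    cv2.imwrite(f"pics/q_{nm}_{n}.png",g)
H=max(g.shape[0] for g in vis)
pad=[cv2.copyMakeBorder(cv2.resize(g,None,fx=.5,fy=.5),0,350-g.shape[0]//2,0,4,cv2.BORDER_CONSTANT) if g.shape[0]//2<350 else cv2.resize(g,None,fx=.5,fy=.5)[:350] for g in vis]
r1=np.hstack([pad[0],pad[1]]);cv2.imwrite("pics/qa.png",np.hstack([pad[0][:350],pad[2][:350],pad[4][:350]]))
cv2.imwrite("pics/qb.png",cv2.resize(np.hstack([pad[1],pad[3],pad[5]]),None,fx=.9,fy=.9))
E
```

```text
mat top otsu 97.0 [[344.7, 168.2], [340.8, 235.9], [311.3, 233.8], [315.4, 166.4]]
mat scene otsu 78.0 [[349.7, 221.9], [337.3, 242.7], [283.1, 216.6], [294.9, 193.9]]
plate top otsu 169.0 [[421.3, 172.1], [421.1, 199.8], [392.2, 197.4], [393.9, 170.2]]
plate scene otsu 143.0 [[313.8, 273.2], [300.3, 295.7], [276.8, 283.3], [290.1, 261.3]]
house top otsu 107.0 [[264.9, 137.3], [260.2, 158.6], [221.4, 151.1], [226.4, 129.7]]
house scene otsu 95.0 [[407.8, 165.8], [389.7, 188.4], [373.4, 178.9], [391.9, 156.9]]
```

View pics/qa.png

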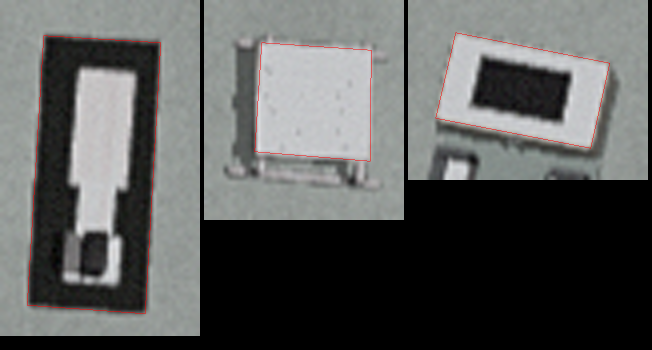

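View pics/qb.png

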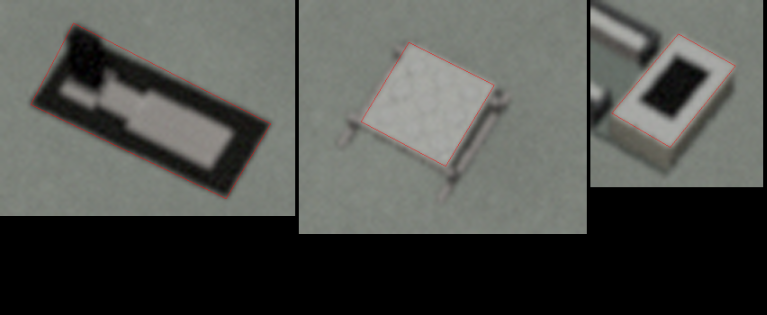

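Run:
```python
from h import *
Q={"mat":([[344.7, 168.2], [340.8, 235.9], [311.3, 233.8], [315.4, 166.4]],[[349.7, 221.9], [337.3, 242.7], [283.1, 216.6], [294.9, 193.9]],[1,2,3,0]),
"plate":([[421.3, 172.1], [421.1, 199.8], [392.2, 197.4], [393.9, 170.2]],[[313.8, 273.2], [300.3, 295.7], [276.8, 283.3], [290.1, 261.3]],0),
"house":([[264.9, 137.3], [260.2, 158.6], [221.4, 151.1], [226.4, 129.7]],[[407.8, 165.8], [389.7, 188.4], [373.4, 178.9], [391.9, 156.9]],0)}
Z={"mat":.004,"plate":.036,"house":.05}
def center(q):
    q=np.array(q);a,b,c,d=q;M=np.stack([c-a,-(d-b)],1);s=np.linalg.solve(M,b-a);return a+s[0]*(c-a)
for k,(t,s,_) in Q.items():
    print(k)
    # match: scene corner with nearest projection
    W=np.array([plane("top",p,Z[k]) for p in t]);
    idx=[]
    for w in W:
        p=proj("scene",w);idx.append(int(np.argmin(np.linalg.norm(np.array(s)-p,axis=1))))
    for i,j in enumerate(idx):
        X,e=tri(t[i],s[j]);print(" tri",X.round(4),"gap",round(e,4),"planeT",W[i][:2].round(4),"planeS",plane("scene",s[j],Z[k])[:2].round(4))
    X,e=tri(center(t),center(s));print(" centre tri",X.round(4),round(e,4),"top",plane("top",center(t),Z[k]).round(4),"scn",plane("scene",center(s),Z[k]).round(4))
    for nm,n,q in(("top","top",t),("scn","scene",s)):
        P=np.array([plane(n,p,Z[k])[:2] for p in q]);E=np.roll(P,-1,0)-P
        print("  ",nm,[(round(float(np.linalg.norm(e)),4),round(float(np.degrees(np.arctan2(e[1],e[0]))),1)) for e in E])
```

```text
mat
 tri [ 0.6698 -0.0757  0.0039] gap 0.0038 planeT [ 0.6682 -0.0768] planeS [ 0.6713 -0.0745]
 tri [ 0.4614 -0.0615  0.0032] gap 0.0043 planeT [ 0.4596 -0.0626] planeS [ 0.4635 -0.0607]
 tri [0.4655 0.0263 0.0256] gap 0.0 planeT [0.4661 0.0266] planeS [0.4578 0.0387]
 tri [0.6753 0.0147 0.003 ] gap 0.0027 planeT [0.674  0.0139] planeS [0.6765 0.0151]
 centre tri [ 0.5691 -0.0228  0.0018] 0.0064 top [ 0.5662 -0.0246  0.004 ] scn [ 0.5723 -0.022   0.004 ]
   top [(0.209, 176.1), (0.0895, 85.8), (0.2083, -3.5), (0.0909, -93.7)]
   scn [(0.0897, -93.4), (0.2083, 176.2), (0.0995, 93.3), (0.22, -6.2)]
plate
 tri [ 0.6503 -0.3032  0.0379] gap 0.0034 planeT [ 0.6492 -0.3047] planeS [ 0.6512 -0.3016]
 tri [ 0.567  -0.2986  0.0397] gap 0.005 planeT [ 0.5653 -0.301 ] planeS [ 0.5681 -0.296 ]
 tri [ 0.5721 -0.2143  0.04  ] gap 0.0002 planeT [ 0.5727 -0.2151] planeS [ 0.5709 -0.2128]
 tri [ 0.6557 -0.2207  0.0403] gap 0.0031 planeT [ 0.6552 -0.2224] planeS [ 0.656 -0.218]
 centre tri [ 0.6117 -0.2593  0.0395] 0.0015 top [ 0.6116 -0.2606  0.036 ] scn [ 0.6114 -0.2576  0.036 ]
   top [(0.084, 177.5), (0.0863, 85.1), (0.0828, -5.1), (0.0825, -94.1)]
   scn [(0.0837, -93.3), (0.0833, 176.1), (0.0833, 88.1), (0.0853, -3.5)]
house
 tri [0.7552 0.1665 0.0497] gap 0.0035 planeT [0.7537 0.1653] planeS [0.7564 0.1677]
 tri [0.69   0.1796 0.0501] gap 0.004 planeT [0.6884 0.1783] planeS [0.6913 0.1812]
 tri [0.7133 0.2963 0.0493] gap 0.0041 planeT [0.7115 0.2947] planeS [0.7148 0.2975]
 tri [0.7785 0.2825 0.0502] gap 0.0028 planeT [0.7774 0.2816] planeS [0.7794 0.2839]
 centre tri [0.7342 0.231  0.0502] 0.004 top [0.7327 0.2297 0.05  ] scn [0.7356 0.2328 0.05  ]
   top [(0.0666, 168.7), (0.1186, 78.8), (0.0672, -11.2), (0.1187, -101.5)]
   scn [(0.1184, -101.2), (0.0665, 168.2), (0.1186, 78.6), (0.066, -11.9)]
```

```bash
python3 - <<'E'
from h import *
I={n:cv2.imread(f"pics/{n}0.png") for n in C}
def center(q):
    a,b,c,d=np.array(q);M=np.stack([c-a,-(d-b)],1);s=np.linalg.solve(M,b-a);return a+s[0]*(c-a)
# lifter light parts: full outline; take blade by fitting upper part
for n,(u,v,w,h) in {"top":(317,170,26,65),"scene":(285,195,65,42)}.items():
    g=up(I[n],u,v,w,h);gr=cv2.cvtColor(g,cv2.COLOR_BGR2GRAY)
    m=(gr>(120 if n=="top" else 95)).astype(np.uint8)*255
    cs,_=cv2.findContours(m,cv2.RETR_EXTERNAL,cv2.CHAIN_APPROX_NONE)
    M=np.array([[np.cos(np.radians(-3.7)),np.sin(np.radians(-3.7))],[-np.sin(np.radians(-3.7)),np.cos(np.radians(-3.7))]])
    c=max(cs,key=cv2.contourArea).reshape(-1,2)
    P=np.array([plane(n,p,.0065)[:2] for p in back(c,u,v)])
    L=(P-[.568,-.0243])@M.T
    print(n,"lifter in mat frame: x",L[:,0].min().round(4),L[:,0].max().round(4))
    for x0,x1 in((.0,.02),(.02,.04),(.04,.06),(.06,.075),(-.03,-.015)):
        s=L[(L[:,0]>x0)&(L[:,0]<x1)]
        hi=s[s[:,1]>s[:,1].mean()];lo=s[s[:,1]<s[:,1].mean()]
        print("  x",x0,x1,"ymid",round(float(np.median(hi[:,1])+np.median(lo[:,1]))/2,4),"width",round(float(np.median(hi[:,1])-np.median(lo[:,1])),4))
# cradle ledges
for n,bs in {"top":((217,158,14,40),(242,162,17,38)),"scene":((358,145,30,20),(342,160,32,24))}.items():
  for (u,v,w,h) in bs:
    g=up(I[n],u,v,w,h);gr=cv2.cvtColor(g,cv2.COLOR_BGR2GRAY)
    m=(gr>(180 if n=="top" else 155)).astype(np.uint8)*255
    q,c=quad(m,8);cv2.polylines(g,[q.astype(int)],True,(0,0,255),1);cv2.imwrite(f"pics/l_{n}{u}.png",g)
    Qp=back(q,u,v);P=np.array([plane(n,p,.03)[:2] for p in Qp]);E=np.roll(P,-1,0)-P
    ct=center(Qp);print(n,"ledge px",ct.round(2),"ctr",plane(n,ct,.03)[:2].round(4),[(round(float(np.linalg.norm(e)),4),round(float(np.degrees(np.arctan2(e[1],e[0]))),1)) for e in E])
E
python3 - <<'E'
import cv2,numpy as np
s=cv2.imread("pics/scene0.png")[255:305,266:326];t=cv2.imread("pics/top0.png")[163:210,383:430]
a=cv2.resize(s,(480,400),interpolation=cv2.INTER_CUBIC);b=cv2.resize(t,(400,400),interpolation=cv2.INTER_CUBIC)
cv2.imwrite("pics/rk.png",np.hstack([a,b])[:, :800])
E
```

```text
top lifter in mat frame: x -0.0861 0.0793
  x 0.0 0.02 ymid -0.0042 width 0.044
  x 0.02 0.04 ymid -0.0048 width 0.044
  x 0.04 0.06 ymid -0.005 width 0.0439
  x 0.06 0.075 ymid -0.0055 width 0.0444
  x -0.03 -0.015 ymid -0.0038 width 0.0279
scene lifter in mat frame: x -0.1024 0.1041
  x 0.0 0.02 ymid 0.0826 width 0.0711
  x 0.02 0.04 ymid 0.0882 width 0.0816
  x 0.04 0.06 ymid 0.0925 width 0.0916
  x 0.06 0.075 ymid 0.0829 width 0.0709
  x -0.03 -0.015 ymid 0.0738 width 0.0532
top ledge px [223.94 176.47] ctr [0.6381 0.2898] [(0.0886, 168.6), (0.0152, 81.3), (0.0894, -11.5), (0.0152, -101.9)]
top ledge px [249.2  181.44] ctr [0.6228 0.2133] [(0.0901, 169.1), (0.0145, 74.7), (0.0878, -10.9), (0.0145, -96.2)]
scene ledge px [371.14 153.95] ctr [0.6383 0.2943] [(0.0111, -105.6), (0.0857, 168.8), (0.0112, 93.9), (0.0895, -11.0)]
scene ledge px [358.97 167.48] ctr [0.6222 0.2197] [(0.0109, -67.7), (0.0931, 168.1), (0.0089, 55.1), (0.0836, -11.3)]
```

View pics/rk.png

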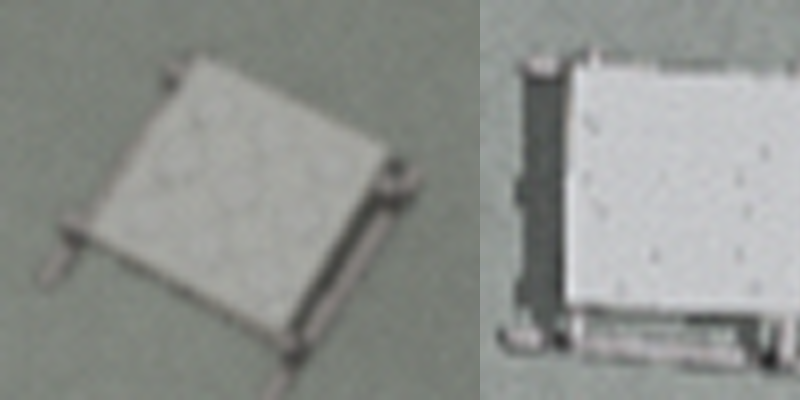

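Run:
```python
from h import *
I={n:cv2.imread(f"pics/{n}0.png") for n in C}
a=up(I["top"],318,208,20,30,14);b=up(I["scene"],288,190,26,30,14)
for g,u,v in((a,318,208),(b,288,190)):
    for i in range(0,g.shape[1],28): cv2.putText(g,str(u+i//14),(i,8),0,.25,(0,0,255),1)
    for i in range(0,g.shape[0],28): cv2.putText(g,str(v+i//14),(0,i+10),0,.25,(0,0,255),1)
cv2.imwrite("pics/hd.png",np.clip(np.hstack([a,b]).astype(float)*2,0,255).astype(np.uint8))
G=[.5045,-.0222]
for z in(.004,.069,.09): print(z,proj("top",[*G,z]).round(1),proj("scene",[*G,z]).round(1))
print(plane("top",(327.8,221.0),.09),tri((327.8,221.0),(297.6,197.6)))
```

```text
0.004 [327.4 221.1] [299.  212.2]
0.069 [328.  219.6] [298.  201.8]
0.09 [328.2 219.1] [297.7 198.3]
[ 0.49926683 -0.02110541  0.09      ] (array([ 0.50090877, -0.02009057,  0.08849172]), np.float64(0.003741938589700743))
```

View pics/hd.png

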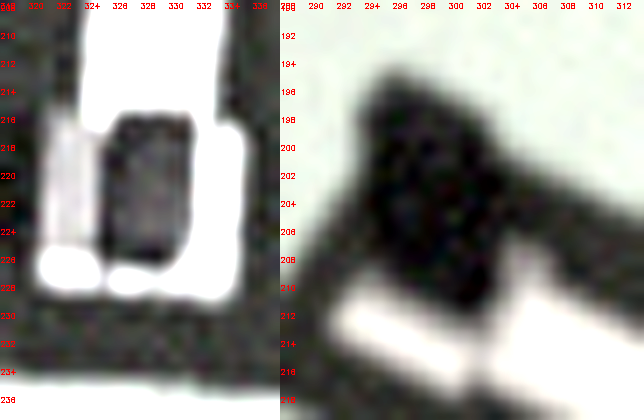

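arm_command(motion=[[1,[0,0,0],[0,0,1]],[1,[0,0,0],[0,0,1]],[1,[0,0,0],[0,0,1]],[1,[0,0,0],[0,0,1]],[1,[0,0,0],[0,0,1]],[1,[0,0,0],[0,0,1]],[1,[0,0,0],[0,0,1]],[1,[0,0,0],[0,0,1]],[1,[0,0,0],[0,0,1]],[1,[0,0,0],[0,0,1]],[1,[0,0,0],[0,0,1]],[1,[0,0,0],[0,0,1]]])

```text
time: 1.6
ee_pos: [0.1338, 0.5333, 0.2083]
tcp_rot: [-180.0, 0.0, 93.7]
wrist_force: [-0.2, -0.1, -0.2]
opening: 0.0855
```

arm_command(motion=[[1,[0,0,0],[0,0,1]],[1,[0,0,0],[0,0,1]],[1,[0,0,0],[0,0,1]],[1,[0,0,0],[0,0,1]],[1,[0,0,0],[0,0,1]],[1,[0,0,0],[0,0,1]],[1,[0,0,0],[0,0,1]],[1,[0,0,0],[0,0,1]],[1,[0,0,0],[0,0,1]],[1,[0,0,0],[0,0,1]],[1,[0,0,0],[0,0,1]],[1,[0,0,0],[0,0,1]]])

```text
time: 3.1
ee_pos: [0.34, 0.4043, 0.2091]
tcp_rot: [-170.0, 4.6, 44.1]
wrist_force: [0.6, 0.9, 0.5]
opening: 0.085
```

arm_command(motion=[[1,[0,0,0],[0,0,1]],[1,[0,0,0],[0,0,1]],[1,[0,0,0],[0,0,1]],[1,[0,0,0],[0,0,1]],[1,[0,0,0],[0,0,0.5]],[1,[0,0,0],[0,0,0]]])

```text
time: 3.85
ee_pos: [0.4078, 0.3043, 0.2102]
tcp_rot: [-166.7, 9.9, 28.7]
wrist_force: [-0.4, -0.4, 0.4]
opening: 0.0852
```

Run:
```python
from h import *
o=bot.get_obs();print(o['q'].round(2),o['ee_pos'],o['tcp_rot'])
```

```text
[ 28.72   8.9   12.88 103.87  13.35 180.  ] [0.40778121 0.30433571 0.21019737] [-166.65458398    9.88840407   28.7171315 ]
```

```bash
cat >> h.py <<'E'
from scipy.spatial.transform import Rotation as Rn
def plan(xyz,yaw,n=None):
    o=bot.get_obs();Rc=Rn.from_euler('xyz',o['tcp_rot'],degrees=True);Rt=Rn.from_euler('xyz',[180,0,yaw],degrees=True)
    rv=np.degrees((Rc.inv()*Rt).as_rotvec());d=np.array(xyz)-o['ee_pos']
    print("time",o['time'],"pos",o['ee_pos'].round(4),"rot",o['tcp_rot'].round(2),"q",o['q'].round(1),"F",o['wrist_force'].round(2),"op",round(o['opening'],4))
    print("turn units(6deg)",(rv/6).round(3),"shift units in current tool",(Rc.inv().apply(d)/.06).round(3),"in target tool",(Rt.inv().apply(d)/.06).round(3))
E
python3 - <<'E'
from h import *
plan([.502,-.021,.209],175)
E
```

```text
time 3.85 pos [0.4078 0.3043 0.2102] rot [-166.65    9.89   28.72] q [ 28.7   8.9  12.9 103.9  13.3 180. ] F [-0.43 -0.39  0.37] op 0.0852
turn units(6deg) [ -2.961  -2.204 -24.354] shift units in current tool [-1.206  5.414 -1.047] in target tool [-2.037 -5.265  0.02 ]
```

arm_command(motion=[[1,[0,0,0],[-0.12,-0.09,-0.97]],[1,[0,0,0],[-0.12,-0.09,-0.97]],[1,[0,0,0],[-0.12,-0.09,-0.97]],[1,[0,0,0],[-0.12,-0.09,-0.97]],[1,[0,0,0],[-0.12,-0.09,-0.97]],[1,[0,0,0],[-0.12,-0.09,-0.97]],[1,[0,0,0],[-0.12,-0.09,-0.97]],[1,[0,0,0],[-0.12,-0.09,-0.97]],[1,[0,0,0],[-0.12,-0.09,-0.97]],[1,[0,0,0],[-0.12,-0.09,-0.97]],[1,[0,0,0],[-0.12,-0.09,-0.97]],[1,[0,0,0],[-0.12,-0.09,-0.97]]])

```text
time: 5.35
ee_pos: [0.4068, 0.3058, 0.2105]
tcp_rot: [-169.4, 0.5, 98.9]
wrist_force: [-0.5, 0.3, -0.4]
opening: 0.0852
```

arm_command(motion=[[1,[0,0,0],[-0.12,-0.09,-0.97]],[1,[0,0,0],[-0.12,-0.09,-0.97]],[1,[0,0,0],[-0.12,-0.09,-0.97]],[1,[0,0,0],[-0.12,-0.09,-0.97]],[1,[0,0,0],[-0.12,-0.09,-0.97]],[1,[0,0,0],[-0.12,-0.09,-0.97]],[1,[0,0,0],[-0.12,-0.09,-0.97]],[1,[0,0,0],[-0.12,-0.09,-0.97]],[1,[0,0,0],[-0.12,-0.09,-0.97]],[1,[0,0,0],[-0.12,-0.09,-0.97]],[1,[0,0,0],[-0.12,-0.09,-0.97]],[1,[0,0,0],[-0.12,-0.09,-0.97]]])

```text
time: 6.85
ee_pos: [0.4068, 0.3058, 0.2106]
tcp_rot: [-179.1, -0.2, 169.0]
wrist_force: [-0.4, 0.2, -0.4]
opening: 0.0854
```

Run:
```python
from h import *
plan([.502,-.021,.209],175)
```

```text
time 6.85 pos [0.4068 0.3058 0.2106] rot [-179.11   -0.18  169.  ] q [37.2  0.2  5.3 95.9 -0.5 48.2] F [-0.38  0.25 -0.42] op 0.0854
turn units(6deg) [-0.147 -0.038 -0.999] shift units in current tool [-2.597 -5.043  0.097] in target tool [-2.056 -5.287  0.027]
```

arm_command(motion=[[1,[0,0,0],[-0.15,-0.04,-1]],[1,[-0.2,-0.53,0],[0,0,0]],[1,[-0.3,-0.76,0],[0,0,0]],[1,[-0.3,-0.8,0],[0,0,0]],[1,[-0.3,-0.8,0],[0,0,0]],[1,[-0.3,-0.8,0],[0,0,0]],[1,[-0.3,-0.8,0],[0,0,0]],[1,[-0.2,-0.5,0],[0,0,0]],[1,[-0.16,-0.3,0.3],[0,0,0]],[1,[0,0,0.5],[0,0,0]],[1,[0,0,0.4],[0,0,0]],[1,[0,0,0],[0,0,0]]])

```text
time: 8.35
ee_pos: [0.4998, -0.0218, 0.136]
tcp_rot: [-180.0, -0.3, 174.8]
wrist_force: [0.5, -0.2, -0.1]
opening: 0.0853
```

Run:
```python
from h import *
plan([.502,-.021,.050],175)
a=viewer.camera("top");b=viewer.camera("scene")
a=up(a,280,150,90,100,4);b=up(b,255,150,100,100,4)
cv2.imwrite("pics/g1.png",np.hstack([a,b]))
```

```text
time 8.35 pos [ 0.4998 -0.0218  0.136 ] rot [-179.97   -0.25  174.77] q [-2.5 -2.4 -5.5 87.2 -0.   2.7] F [ 0.49 -0.18 -0.14] op 0.0853
turn units(6deg) [-0.005 -0.042 -0.039] shift units in current tool [-0.042  0.017  1.433] in target tool [-0.036  0.017  1.433]
```

View pics/g1.png

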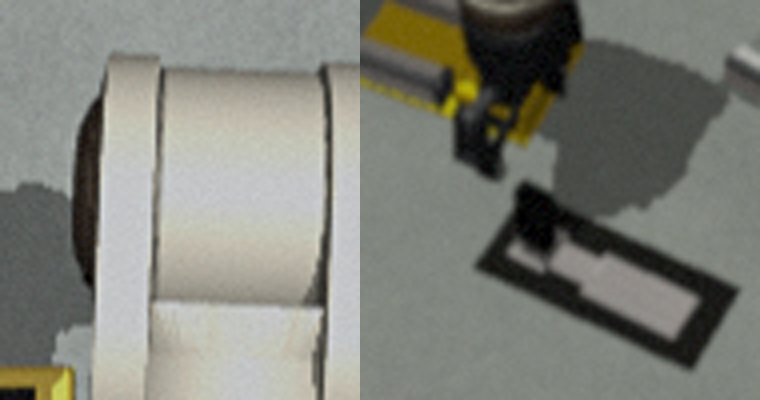

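The scene crop shows the open fingers straddling above the handle, with tips at about (480,170) and (560,90) in the crop. That fits the projected TCP, so I'll descend and grip.

arm_command(motion=[[1,[-0.04,0.02,0.3],[0,-0.04,-0.04]],[1,[0,0,0.4],[0,0,0]],[1,[0,0,0.4],[0,0,0]],[1,[0,0,0.33],[0,0,0]],[1,[0,0,0],[0,0,0]],[0,[0,0,0],[0,0,0]],[0,[0,0,0],[0,0,0]],[0,[0,0,0],[0,0,0]],[0,[0,0,0],[0,0,0]],[0,[0,0,0],[0,0,0]],[0,[0,0,0],[0,0,0]],[0,[0,0,0],[0,0,0]]], newtons=100)

```text
time: 9.95
ee_pos: [0.5041, -0.0217, 0.0535]
tcp_rot: [-180.0, 0.3, 174.9]
wrist_force: [-1.1, 1.8, 6.0]
opening: 0.0158
```

Run:
```python
from h import *
plan([.502,-.021,.050],175)
b=viewer.camera("scene")
cv2.imwrite("pics/g2.png",up(b,255,150,100,100,6))
```

```text
time 9.95 pos [ 0.5041 -0.0217  0.0535] rot [-180.      0.27  174.92] q [ -2.5  -1.7 -13.9  77.5  -0.    2.6] F [-1.1   1.81  6.02] op 0.0158
turn units(6deg) [-0.     0.045 -0.013] shift units in current tool [0.036 0.008 0.058] in target tool [0.036 0.008 0.058]
```

View pics/g2.png

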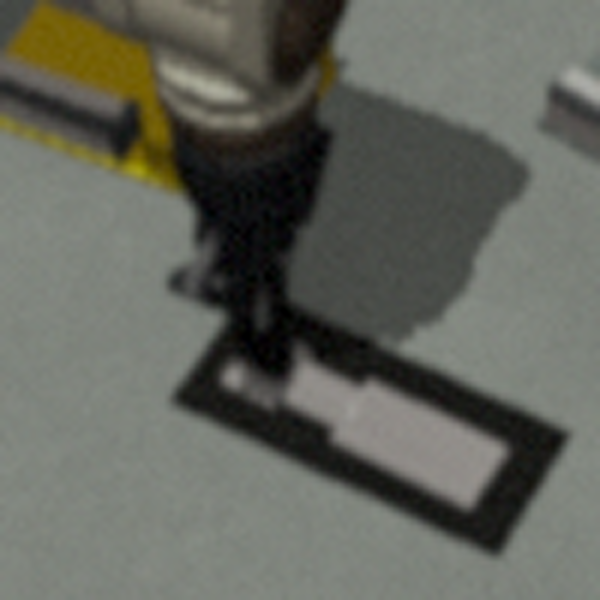

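arm_command(motion=[[0,[0,0,-0.1],[0,0,0]],[0,[0,0,-0.2],[0,0,0]],[0,[0,0,-0.4],[0,0,0]],[0,[0,0,-0.5],[0,0,0]],[0,[0,0,-0.4],[0,0,0]],[0,[0,0,0],[0,0,0]],[0,[0,0,0],[0,0,0]]])

```text
time: 10.88
ee_pos: [0.5032, -0.0218, 0.1479]
tcp_rot: [-180.0, 0.2, 174.9]
wrist_force: [-0.2, -0.4, -1.5]
opening: 0.015
```

Run:
```python
from h import *
plan([.502,-.021,.050],175)
a=viewer.camera("top");b=viewer.camera("scene")
cv2.imwrite("pics/top2.png",a);cv2.imwrite("pics/scene2.png",b)
a=up(a,290,140,70,100,5);b=up(b,265,150,85,100,5)
cv2.imwrite("pics/g3.png",np.hstack([a,b]))
```

```text
time 10.875 pos [ 0.5032 -0.0218  0.1479] rot [-1.7997e+02  1.6000e-01  1.7491e+02] q [-2.5 -2.4 -4.1 88.1 -0.   2.6] F [-0.17 -0.39 -1.49] op 0.015
turn units(6deg) [-0.006  0.026 -0.015] shift units in current tool [0.025 0.013 1.632] in target tool [0.021 0.012 1.632]
```

View pics/g3.png

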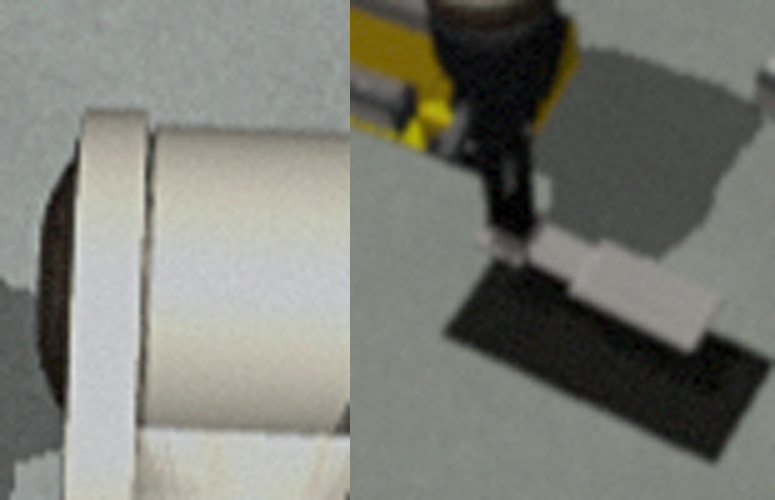

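```bash
cat >> h.py <<'E'
def fwd(yaw): a=np.radians(yaw);return np.array([np.cos(a),np.sin(a),0]),np.array([-np.sin(a),np.cos(a),0])
def bladecorners(o,yaw): # o: origin underside ; top-face corners tipR tipL backL backR
    x,y=fwd(yaw);z=np.array([0,0,.003]);return [o+z+.04*x-.022*y,o+z+.04*x+.022*y,o+z-.05*x+.022*y,o+z-.05*x-.022*y]
E
python3 - <<'E'
from h import *
b=cv2.imread("pics/scene2.png");u,v,w,h=300,185,75,50
g=up(b,u,v,w,h,10)
o=np.array([.5032,-.0218,.1479-.0495])
for yaw,col in((-5,(0,0,255)),):
    x,y=fwd(yaw);c=bladecorners(o+.105*x+[0.0015,.0013,0],yaw)
    q=np.array([proj("scene",p) for p in c]);print(q.round(1))
    cv2.polylines(g,[(((q-[u,v])+.5)*10).astype(int)],True,col,1)
cv2.imwrite("pics/g4.png",g)
E
```

```text
[[333.3 220.2]
 [340.1 209.9]
 [315.8 198.1]
 [308.8 208.1]]
```

View pics/g4.png

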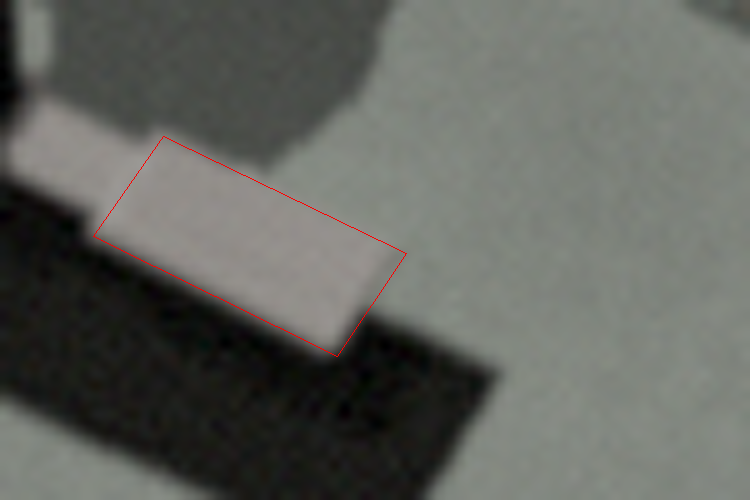

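Run:
```python
from h import *
plan([.382,-.243,.148],176)
```

```text
time 10.975 pos [ 0.5029 -0.0218  0.1475] rot [-1.7996e+02  1.1000e-01  1.7491e+02] q [-2.5 -2.3 -4.2 88.1 -0.   2.6] F [ 0.01  0.05 -1.42] op 0.0153
turn units(6deg) [-0.006  0.017 -0.181] shift units in current tool [ 1.68  -3.851 -0.008] in target tool [ 1.753 -3.818 -0.008]
```

arm_command(motion=[[0,[0.1,0,0],[0,0.02,-0.18]],[0,[0.25,-0.3,0],[0,0,0]],[0,[0.3,-0.5,0],[0,0,0]],[0,[0.3,-0.6,0],[0,0,0]],[0,[0.3,-0.6,0],[0,0,0]],[0,[0.25,-0.6,0],[0,0,0]],[0,[0.15,-0.6,0],[0,0,0]],[0,[0.1,-0.4,0],[0,0,0]],[0,[0,-0.22,0],[0,0,0]],[0,[0,0,0],[0,0,0]],[0,[0,0,0],[0,0,0]]])

```text
time: 12.35
ee_pos: [0.3827, -0.2424, 0.1487]
tcp_rot: [-180.0, 0.1, 176.0]
wrist_force: [-0.1, -0.0, -1.5]
opening: 0.0155
```

Run:
```python
from h import *
plan([.382,-.243,.067],176)
```

```text
time 12.35 pos [ 0.3827 -0.2424  0.1487] rot [-1.7999e+02  8.0000e-02  1.7602e+02] q [-32.4  -9.2 -10.3  88.8   0.  -28.4] F [-0.08 -0.   -1.52] op 0.0155
turn units(6deg) [-0.002  0.013  0.003] shift units in current tool [ 0.013 -0.01   1.361] in target tool [ 0.011 -0.01   1.361]
```

arm_command(motion=[[0,[0,0,0.2],[0,0,0]],[0,[0,0,0.4],[0,0,0]],[0,[0,0,0.4],[0,0,0]],[0,[0,0,0.26],[0,0,0]],[0,[0,0,0.1],[0,0,0]],[0,[0,0,0],[0,0,0]],[0,[0,0,0],[0,0,0]]])

```text
time: 13.22
ee_pos: [0.3832, -0.2433, 0.0679]
tcp_rot: [-179.9, 0.2, 176.0]
wrist_force: [0.3, -0.1, -1.1]
opening: 0.0154
```

Run:
```python
from h import *
plan([.382,-.243,.067],176)
a=viewer.camera("top");b=viewer.camera("scene")
cv2.imwrite("pics/top3.png",a);cv2.imwrite("pics/scene3.png",b)
a=up(a,360,150,75,100,5);b=up(b,225,220,100,100,4)
b=cv2.copyMakeBorder(b,0,100,0,0,cv2.BORDER_CONSTANT)
cv2.imwrite("pics/g5.png",np.hstack([a,b]))
```

```text
time 13.225 pos [ 0.3832 -0.2433  0.0679] rot [-1.7993e+02  1.5000e-01  1.7600e+02] q [-32.4  -8.8 -18.9  79.7   0.  -28.4] F [ 0.27 -0.14 -1.07] op 0.0154
turn units(6deg) [-0.011  0.025 -0.   ] shift units in current tool [0.021 0.003 0.016] in target tool [0.021 0.003 0.016]
```

View pics/g5.png

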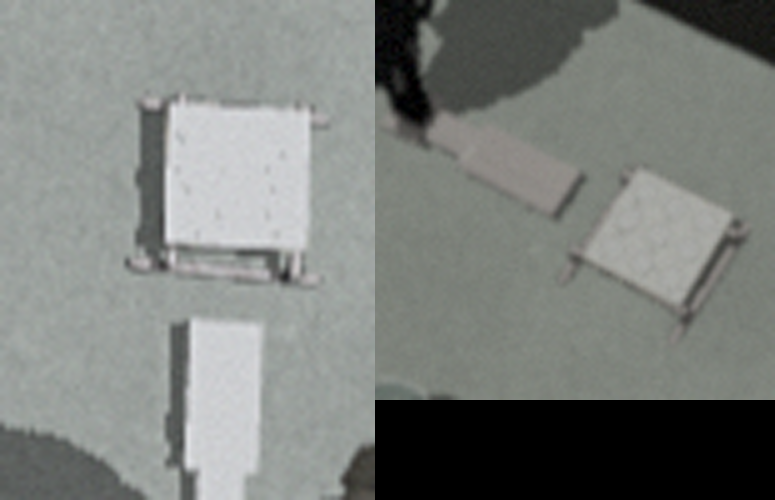

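The blade tip is at crop (228,320) in the top view, in line with the plate centre at (237,178) and in front of the rack's gap. I'll measure the offset before inserting.

Run:
```python
from h import *
I={n:cv2.imread(f"pics/{n}3.png") for n in C}
P0=np.array([.6116,-.259]);x,y=fwd(-4);bias={"top":np.array([-.0015,-.0013]),"scene":np.array([.0015,.0013])}
for n,(u,v,w,h),thr in(("top",(395,212,20,30),180),("scene",(338-100,258-6,1,1),0)):
    if n=="scene": continue
    g=up(I[n],u,v,w,h);gr=cv2.cvtColor(g,cv2.COLOR_BGR2GRAY);m=(gr>thr).astype(np.uint8)*255
    cs,_=cv2.findContours(m,cv2.RETR_EXTERNAL,cv2.CHAIN_APPROX_NONE);c=max(cs,key=cv2.contourArea).reshape(-1,2)
    P=np.array([plane(n,p,.0214)[:2] for p in back(c,u,v)])-bias[n]
    L=np.stack([(P-P0)@x[:2],(P-P0)@y[:2]],1)
    print(n,"tip x",L[:,0].max().round(4))
    for a,b in((-.14,-.12),(-.12,-.10),(-.10,-.09)):
        s=L[(L[:,0]>a)&(L[:,0]<b)];hi=s[s[:,1]>s[:,1].mean()];lo=s[s[:,1]<s[:,1].mean()]
        print(a,round(float(np.median(hi[:,1])+np.median(lo[:,1]))/2,4),round(float(np.median(hi[:,1])-np.median(lo[:,1])),4))
```

```text
top tip x -0.0844
-0.14 -0.0007 0.0426
-0.12 -0.0008 0.0423
-0.1 -0.0007 0.043
```

arm_command(motion=[[0,[-0.1,0,0],[0,0,0]],[0,[-0.2,0,0],[0,0,0]],[0,[-0.25,0,0],[0,0,0]],[0,[-0.25,0,0],[0,0,0]],[0,[-0.25,0,0],[0,0,0]],[0,[-0.25,0,0],[0,0,0]],[0,[-0.25,0,0],[0,0,0]],[0,[-0.25,0,0],[0,0,0]],[0,[-0.17,0,0],[0,0,0]],[0,[-0.1,0,0],[0,0,0]],[0,[0,0,0],[0,0,0]],[0,[0,0,0],[0,0,0]]])

```text
time: 14.82
ee_pos: [0.5064, -0.2517, 0.0674]
tcp_rot: [-180.0, 0.1, 176.0]
wrist_force: [0.2, 0.4, -1.3]
opening: 0.0153
```

Run:
```python
from h import *
plan([.507,-.252,.067],176)
a=viewer.camera("top");b=viewer.camera("scene")
cv2.imwrite("pics/top4.png",a);cv2.imwrite("pics/scene4.png",b)
a=up(a,360,150,75,100,5);b=up(b,245,220,100,100,4)
b=cv2.copyMakeBorder(b,0,100,0,0,cv2.BORDER_CONSTANT)
cv2.imwrite("pics/g6.png",np.hstack([a,b]))
```

```text
time 14.825 pos [ 0.5064 -0.2517  0.0674] rot [-1.7997e+02  8.0000e-02  1.7599e+02] q [-26.4   6.6  -3.8  79.5   0.  -22.4] F [ 0.21  0.38 -1.32] op 0.0153
turn units(6deg) [-0.005  0.013 -0.002] shift units in current tool [-0.011 -0.004  0.006] in target tool [-0.011 -0.004  0.006]
```

View pics/g6.png

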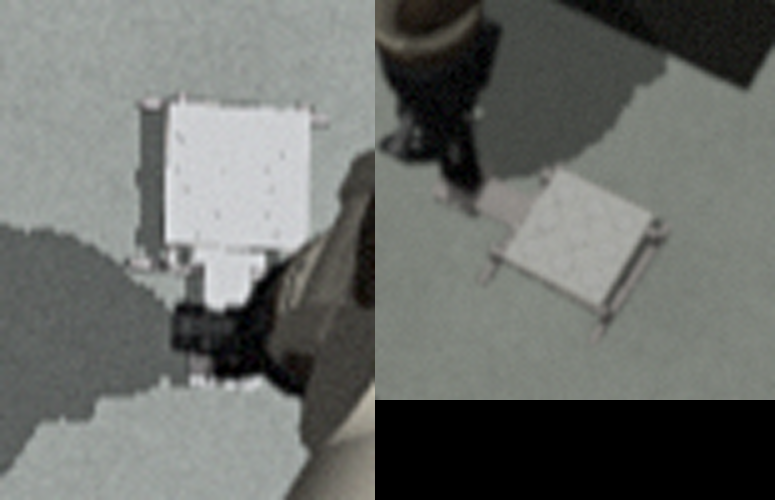

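The blade is under the plate and the plate hasn't moved (crop (237,175)). I'll lift slowly.

arm_command(motion=[[0,[0,0,-0.04],[0,0,0]],[0,[0,0,-0.05],[0,0,0]],[0,[0,0,-0.04],[0,0,0]],[0,[0,0,-0.03],[0,0,0]],[0,[0,0,-0.03],[0,0,0]],[0,[0,0,-0.04],[0,0,0]],[0,[0,0,-0.06],[0,0,0]],[0,[0,0,-0.08],[0,0,0]],[0,[0,0,-0.1],[0,0,0]],[0,[0,0,-0.06],[0,0,0]],[0,[0,0,0],[0,0,0]],[0,[0,0,0],[0,0,0]]], newtons=120)

```text
time: 16.42
ee_pos: [0.5066, -0.2517, 0.099]
tcp_rot: [-180.0, 0.1, 176.0]
wrist_force: [0.2, -0.1, -2.0]
opening: 0.0146
```

Run:
```python
from h import *
plan([.507,-.252,.067],176)
a=viewer.camera("top");b=viewer.camera("scene")
cv2.imwrite("pics/top5.png",a);cv2.imwrite("pics/scene5.png",b)
a=up(a,360,150,75,100,5);b=up(b,245,220,100,100,4)
b=cv2.copyMakeBorder(b,0,100,0,0,cv2.BORDER_CONSTANT)
cv2.imwrite("pics/g7.png",np.hstack([a,b]))
```

```text
time 16.425 pos [ 0.5066 -0.2517  0.099 ] rot [-1.7997e+02  8.0000e-02  1.7599e+02] q [-26.4   6.2  -0.7  83.    0.  -22.4] F [ 0.16 -0.12 -2.04] op 0.0146
turn units(6deg) [-0.005  0.013 -0.001] shift units in current tool [-0.006 -0.004  0.533] in target tool [-0.007 -0.005  0.533]
```

View pics/g7.png

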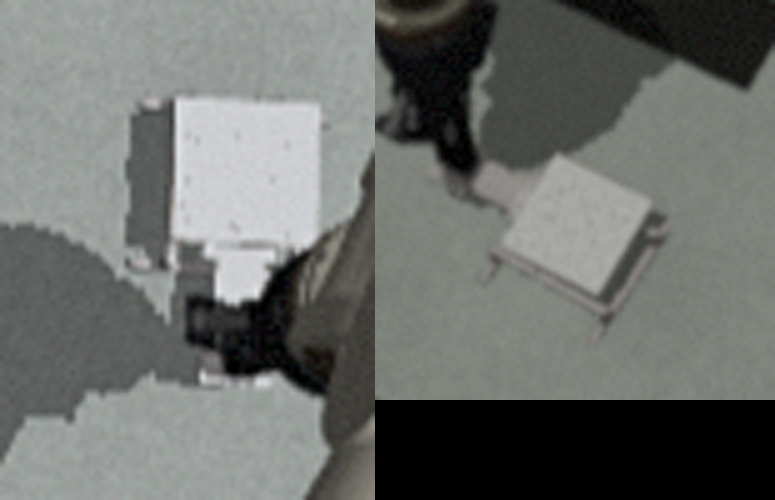

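```bash
cat >> h.py <<'E'
def center(q):
    a,b,c,d=np.array(q);M=np.stack([c-a,-(d-b)],1);s=np.linalg.solve(M,b-a);return a+s[0]*(c-a)
def plate(ims,boxes,z,ker=45,thr=(180,150),vis=None):
    R={};V=[]
    for n,t in zip(("top","scene"),thr):
        u,v,w,h=boxes[n];g=up(ims[n],u,v,w,h);gr=cv2.cvtColor(g,cv2.COLOR_BGR2GRAY)
        m=cv2.morphologyEx((gr>t).astype(np.uint8)*255,cv2.MORPH_OPEN,np.ones((ker,ker),np.uint8))
        q,c=quad(m,8);cv2.polylines(g,[q.astype(int)],True,(0,0,255),1);V.append(g)
        Q=back(q,u,v);R[n]=Q;P=np.array([plane(n,p,z)[:2] for p in Q]);E=np.roll(P,-1,0)-P
        print(n,"ctr",plane(n,center(Q),z)[:2].round(4),[(round(float(np.linalg.norm(e)),4),round(float((np.degrees(np.arctan2(e[1],e[0]))+45)%90-45),1)) for e in E])
    X,e=tri(center(R["top"]),center(R["scene"]));print("tri",X.round(4),round(e,4))
    hh=max(g.shape[0] for g in V);V=[cv2.copyMakeBorder(g,0,hh-g.shape[0],0,0,cv2.BORDER_CONSTANT) for g in V]
    if vis: cv2.imwrite(vis,cv2.resize(np.hstack(V),None,fx=.6,fy=.6))
E
python3 - <<'E'
from h import *
ims={n:cv2.imread(f"pics/{n}5.png") for n in C}
plate(ims,{"top":(385,160,45,50),"scene":(262,250,60,50)},.0585,120,vis="pics/p5.png")
E
```

```text
top ctr [ 0.6102 -0.2616] [(0.0822, -2.1), (0.0833, -0.1), (0.0822, -1.6), (0.0841, -0.1)]
scene ctr [ 0.6105 -0.2593] [(0.075, 26.2), (0.0756, 25.0), (0.0751, 27.8), (0.0777, 24.9)]
tri [ 0.6104 -0.2606  0.0608] 0.0015
```

View pics/p5.png

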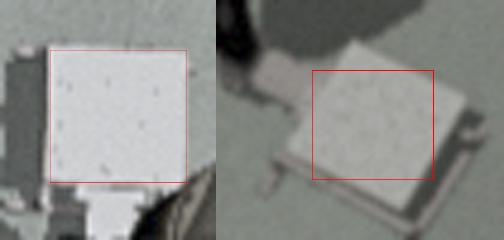

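```bash
sed -i 's/np.ones((ker,ker),np.uint8)/cv2.getStructuringElement(cv2.MORPH_ELLIPSE,(ker,ker))/' h.py
python3 - <<'E'
from h import *
ims={n:cv2.imread(f"pics/{n}5.png") for n in C}
plate(ims,{"top":(385,160,45,50),"scene":(262,250,60,50)},.0585,61,vis="pics/p5.png")
ims={n:cv2.imread(f"pics/{n}0.png") for n in C}
plate(ims,{"top":(385,160,45,50),"scene":(262,250,60,50)},.036,61)
E
```

```text
top ctr [ 0.6105 -0.2613] [(0.0847, -2.1), (0.0858, -2.6), (0.086, -3.3), (0.0841, -3.4)]
scene ctr [ 0.6106 -0.2551] [(0.0833, -3.0), (0.0911, -3.2), (0.0841, -8.8), (0.0826, -3.5)]
tri [ 0.6109 -0.2586  0.0652] 0.0035
top ctr [ 0.6127 -0.2615] [(0.0842, -2.6), (0.0869, -3.8), (0.0835, -8.3), (0.0786, -3.2)]
scene ctr [ 0.6119 -0.2574] [(0.083, -3.5), (0.0828, -3.7), (0.0828, -2.6), (0.0841, -3.6)]
tri [ 0.6126 -0.2598  0.0411] 0.0016
```

View pics/p5.png

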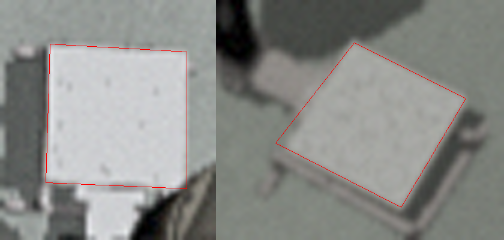

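arm_command(motion=[[0,[0,0,-0.1],[0,0,0]],[0,[0,0,-0.15],[0,0,0]],[0,[0,0.1,-0.1],[0,0,0]],[0,[0,0.2,0],[0,0,0]],[0,[0,0.3,0],[0,0,0]],[0,[0,0.4,0],[0,0,0]],[0,[0,0.4,0],[0,0,0]],[0,[0,0.4,0],[0,0,0]],[0,[0,0.4,0],[0,0,0]],[0,[0,0.3,0],[0,0,0]],[0,[0,0.2,0],[0,0,0]],[0,[0,0.1,0],[0,0,0]]])

```text
time: 18.02
ee_pos: [0.5184, -0.0834, 0.12]
tcp_rot: [-180.0, 0.1, 176.0]
wrist_force: [-0.4, -0.3, -3.1]
opening: 0.014
```

Run:
```python
from h import *
plan([.527,.274,.118],168)
b=viewer.camera("scene")
cv2.imwrite("pics/g8.png",up(b,245,150,120,120,5))
```

```text
time 18.025 pos [ 0.5184 -0.0834  0.12  ] rot [-1.7996e+02  8.0000e-02  1.7603e+02] q [-9.1  0.6 -4.3 85.  -0.  -5.2] F [-0.41 -0.33 -3.1 ] op 0.014
turn units(6deg) [-0.005  0.014  1.338] shift units in current tool [0.269 5.953 0.028] in target tool [1.098 5.857 0.033]
```

View pics/g8.png

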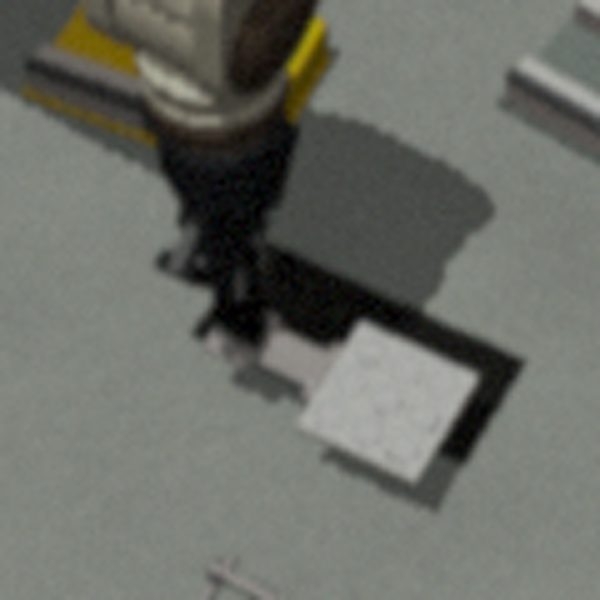

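The plate rides steadily on the blade over the mat (crop (390,400)). I'll continue to the cradle.

arm_command(motion=[[0,[0,0.1,0],[0,0,0]],[0,[0,0.2,0],[0,0,0]],[0,[0,0.3,0],[0,0,0]],[0,[0.03,0.4,0],[0,0,0]],[0,[0.03,0.4,0],[0,0,0]],[0,[0.03,0.4,0],[0,0,0]],[0,[0.03,0.4,0],[0,0,0]],[0,[0.03,0.4,0],[0,0,0]],[0,[0.03,0.4,0],[0,0,0]],[0,[0.03,0.4,0],[0,0,0]],[0,[0.03,0.4,0],[0,0,0]],[0,[0.03,0.4,0],[0,0,0]]])

```text
time: 19.58
ee_pos: [0.5194, 0.1701, 0.1199]
tcp_rot: [-180.0, 0.1, 176.0]
wrist_force: [0.9, -0.2, -1.2]
opening: 0.0147
```

arm_command(motion=[[0,[0,0.4,0],[0,0,0]],[0,[0,0.4,0],[0,0,0]],[0,[0,0.4,0],[0,0,0]],[0,[0,0.3,0],[0,0,0.05]],[0,[0,0.17,0],[0,0,0.1]],[0,[0,0.1,0],[0,0,0.15]],[0,[0,0,0],[0,0,0.2]],[0,[0,0,0],[0,0,0.2]],[0,[0,0,0],[0,0,0.2]],[0,[0,0,0],[0,0,0.2]],[0,[0,0,0],[0,0,0.15]],[0,[0,0,0],[0,0,0.09]]])

```text
time: 21.08
ee_pos: [0.5274, 0.2743, 0.1198]
tcp_rot: [-180.0, 0.1, 167.9]
wrist_force: [-0.0, -0.1, -1.0]
opening: 0.0148
```

Run:
```python
from h import *
plan([.527,.274,.118],168)
a=viewer.camera("top");b=viewer.camera("scene")
cv2.imwrite("pics/top6.png",a);cv2.imwrite("pics/scene6.png",b)
a=up(a,200,120,85,100,5);b=up(b,325,110,90,100,4)
b=cv2.copyMakeBorder(b,0,100,0,0,cv2.BORDER_CONSTANT)
cv2.imwrite("pics/g9.png",np.hstack([a,b]))
```

```text
time 21.075 pos [0.5274 0.2743 0.1198] rot [-1.7998e+02  1.0000e-01  1.6791e+02] q [27.5 10.1  5.9 85.7 -0.1 39.6] F [-0.04 -0.1  -1.04] op 0.0148
turn units(6deg) [-0.004  0.016 -0.015] shift units in current tool [ 0.006 -0.006  0.03 ] in target tool [ 0.006 -0.006  0.03 ]
```

View pics/g9.png

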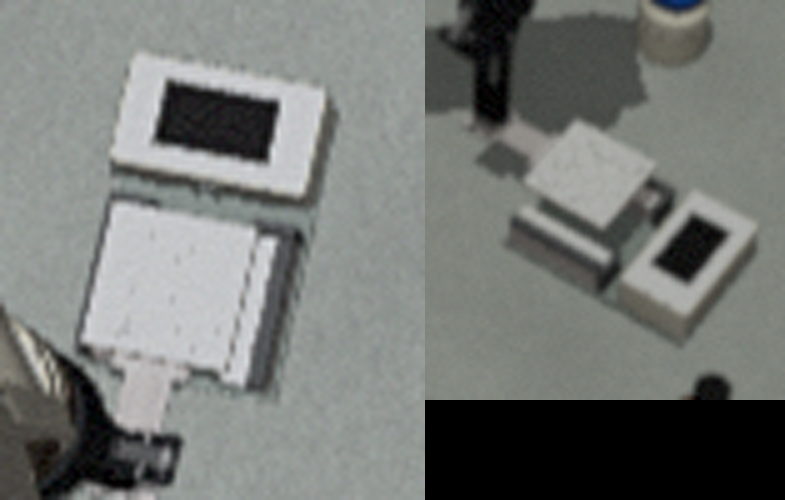

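arm_command(motion=[[0,[0,0,0.05],[0,0,0]],[0,[0,0,0.1],[0,0,0]],[0,[0,0,0.12],[0,0,0]],[0,[0,0,0.1],[0,0,0]],[0,[0,0,0.07],[0,0,0]],[0,[0,0,0],[0,0,0]],[0,[0,0,0],[0,0,0]]])

```text
time: 22.05
ee_pos: [0.5275, 0.2744, 0.0936]
tcp_rot: [-180.0, 0.1, 168.0]
wrist_force: [-0.6, 0.6, -2.3]
opening: 0.0144
```

Run:
```python
from h import *
plan([.527,.274,.118],168)
a=viewer.camera("top");b=viewer.camera("scene")
cv2.imwrite("pics/top7.png",a);cv2.imwrite("pics/scene7.png",b)
plate({"top":a,"scene":b},{"top":(208,155,60,50),"scene":(345,138,42,42)},.0545,61,thr=(200,150),vis="pics/p7.png")
a=up(a,205,130,66,75,8)
cv2.imwrite("pics/g10.png",a)
```

```text
time 22.05 pos [0.5275 0.2744 0.0936] rot [-1.7999e+02  1.1000e-01  1.6795e+02] q [27.5 10.2  3.2 82.9 -0.1 39.6] F [-0.64  0.62 -2.28] op 0.0144
turn units(6deg) [-0.001  0.019 -0.008] shift units in current tool [ 0.007 -0.008 -0.406] in target tool [ 0.007 -0.008 -0.406]Traceback (most recent call last):
  File "<stdin>", line 5, in <module>
  File "h.py", line 38, in plate
    q,c=quad(m,8);cv2.polylines(g,[q.astype(int)],True,(0,0,255),1);V.append(g)
        ~~~~^^^^^
  File "h.py", line 15, in quad
    cs,_=cv2.findContours(mask,cv2.RETR_EXTERNAL,cv2.CHAIN_APPROX_NONE);c=max(cs,key=cv2.contourArea)
                                                                          ~~~^^^^^^^^^^^^^^^^^^^^^^^^
ValueError: max() iterable argument is empty
```

Run:
```python
from h import *
a=cv2.imread("pics/top7.png");b=cv2.imread("pics/scene7.png")
plate({"top":a,"scene":b},{"top":(208,155,60,50),"scene":(340,133,50,45)},.0541,51,thr=(188,150),vis="pics/p7.png")
cv2.imwrite("pics/g10.png",up(a,205,130,66,75,8))
```

```text
top ctr [0.6288 0.2503] [(0.0814, -11.1), (0.0827, -12.0), (0.0809, -10.7), (0.0832, -11.6)]
scene ctr [0.6291 0.2569] [(0.0841, -10.4), (0.0945, -11.5), (0.0841, -19.0), (0.0819, -11.0)]
tri [0.6293 0.2503 0.0607] 0.0042
```

View pics/p7.png

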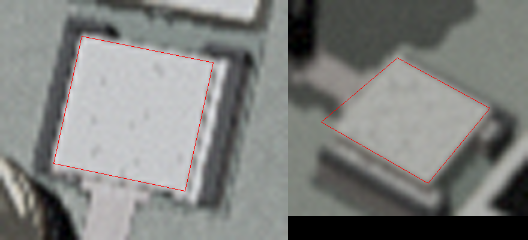

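View pics/g10.png

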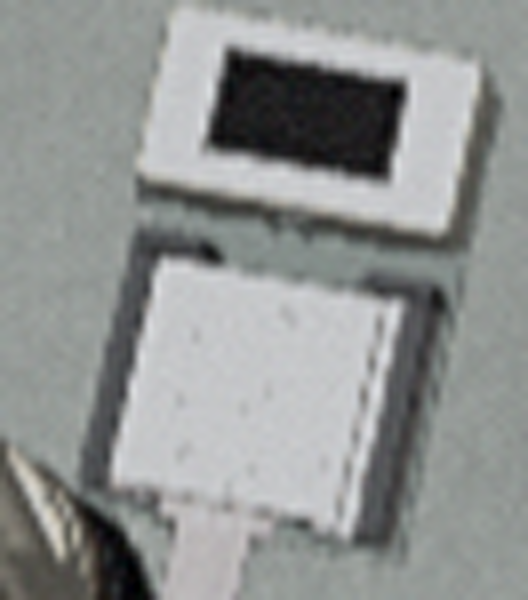

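In the top view the plate centre is (0.6288, 0.2503) against a cradle centre of (0.630, 0.251), square to about 0.2°. That's well inside the clearances, so I'll lower it.

arm_command(motion=[[0,[0,0,0.05],[0,0,0]],[0,[0,0,0.07],[0,0,0]],[0,[0,0,0.07],[0,0,0]],[0,[0,0,0.04],[0,0,0]],[0,[0,0,0.03],[0,0,0]],[0,[0,0,0.03],[0,0,0]],[0,[0,0,0.04],[0,0,0]],[0,[0,0,0.07],[0,0,0]],[0,[0,0,0.07],[0,0,0]],[0,[0,0,0.05],[0,0,0]],[0,[0,0,0],[0,0,0]],[0,[0,0,0],[0,0,0]]])

```text
time: 23.65
ee_pos: [0.5275, 0.2743, 0.0623]
tcp_rot: [-180.0, 0.1, 168.0]
wrist_force: [0.1, 0.0, -2.1]
opening: 0.0148
```

Run:
```python
from h import *
plan([.527,.274,.063],168)
a=viewer.camera("top");b=viewer.camera("scene")
cv2.imwrite("pics/top8.png",a);cv2.imwrite("pics/scene8.png",b)
plate({"top":a,"scene":b},{"top":(208,155,60,50),"scene":(340,138,50,47)},.036,51,thr=(188,150),vis="pics/p8.png")
cv2.imwrite("pics/g11.png",np.hstack([up(a,205,150,60,60,6),up(b,330,130,60,60,6)]))
```

```text
time 23.65 pos [0.5275 0.2743 0.0623] rot [-1.7998e+02  1.0000e-01  1.6796e+02] q [27.5 10.6  0.1 79.5 -0.1 39.6] F [ 0.1   0.05 -2.13] op 0.0148
turn units(6deg) [-0.003  0.017 -0.007] shift units in current tool [ 0.007 -0.007 -0.011] in target tool [ 0.007 -0.007 -0.011]
top ctr [0.6293 0.2518] [(0.0809, -11.4), (0.0861, -10.4), (0.0835, -11.3), (0.0863, -12.2)]
scene ctr [0.63   0.2562] [(0.084, -11.2), (0.087, -11.3), (0.084, -13.9), (0.0829, -11.2)]
tri [0.6299 0.252  0.04  ] 0.0032
```

View pics/g11.png

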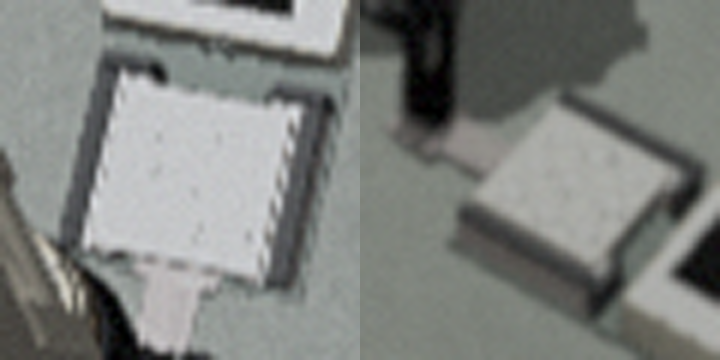

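View pics/p8.png

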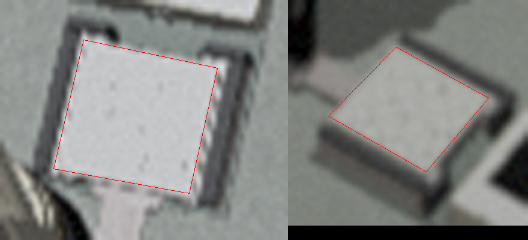

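The plate sits between the lips on both ledges in both views, and its measured height matches what it was on the rack. I'll draw the blade out.

arm_command(motion=[[0,[0.1,0,0],[0,0,0]],[0,[0.2,0,0],[0,0,0]],[0,[0.25,0,0],[0,0,0]],[0,[0.25,0,0],[0,0,0]],[0,[0.25,0,0],[0,0,0]],[0,[0.25,0,0],[0,0,0]],[0,[0.25,0,0],[0,0,0]],[0,[0.25,0,0],[0,0,0]],[0,[0.25,0,0],[0,0,0]],[0,[0.2,0,0],[0,0,0]],[0,[0.1,0,0],[0,0,0]],[0,[0,0,0],[0,0,0]]])

```text
time: 25.25
ee_pos: [0.3894, 0.3039, 0.0621]
tcp_rot: [-180.0, 0.1, 168.0]
wrist_force: [-0.4, 0.1, -0.8]
opening: 0.0149
```

Run:
```python
from h import *
# target lifter origin: mat frame (.042,0), yaw -4 -> TCP
m=np.array([.568,-.0243,0]);x,y=fwd(-3.7);x2,_=fwd(-4)
t=m+.042*x-.105*x2;print(t)
plan([t[0],t[1],.14],176)
a=viewer.camera("top");b=viewer.camera("scene")
cv2.imwrite("pics/g12.png",np.hstack([up(a,205,150,65,80,6),up(b,330,120,60,80,6)]))
plate({"top":a,"scene":b},{"top":(208,155,60,47),"scene":(340,138,50,47)},.036,51,thr=(188,150))
```

```text
[ 0.50516823 -0.01968593  0.        ]
time 25.25 pos [0.3894 0.3039 0.0621] rot [-1.7999e+02  1.1000e-01  1.6798e+02] q [ 38.   -3.1 -14.3  78.7  -0.1  50. ] F [-0.44  0.07 -0.79] op 0.0149
turn units(6deg) [-0.003  0.018 -1.337] shift units in current tool [-3.013 -4.873 -1.292] in target tool [-2.301 -5.245 -1.299]
top ctr [0.6294 0.2518] [(0.0818, -12.1), (0.0873, -10.6), (0.0838, -12.3), (0.0869, -11.8)]
scene ctr [0.6302 0.2564] [(0.0837, -10.9), (0.0873, -11.1), (0.0846, -14.4), (0.0822, -11.6)]
tri [0.63   0.252  0.0401] 0.0033
```

View pics/g12.png

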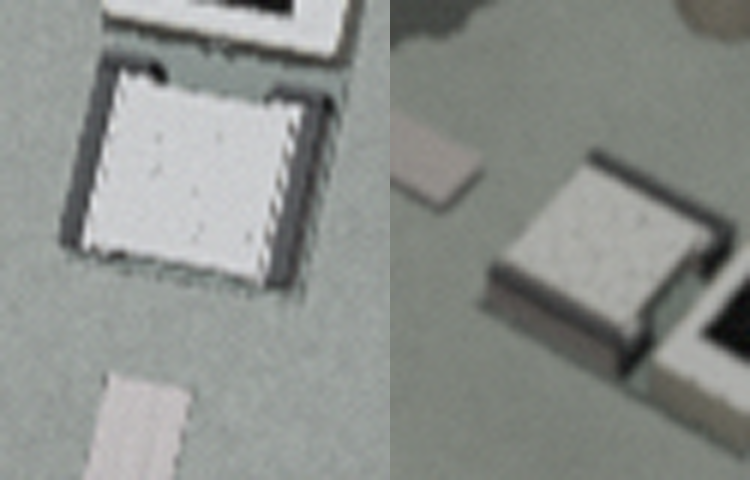

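arm_command(motion=[[0,[0,0,-0.3],[0,0,0]],[0,[0,0,-0.5],[0,0,0]],[0,[0,0,-0.5],[0,0,-0.337]],[0,[0,0,0],[0,0,-0.5]],[0,[0,0,0],[0,0,-0.5]],[0,[0,-0.3,0],[0,0,0]],[0,[-0.2,-0.5,0],[0,0,0]],[0,[-0.3,-0.6,0],[0,0,0]],[0,[-0.3,-0.6,0],[0,0,0]],[0,[-0.3,-0.6,0],[0,0,0]],[0,[-0.3,-0.6,0],[0,0,0]],[0,[-0.3,-0.6,0],[0,0,0]]])

```text
time: 26.85
ee_pos: [0.4752, 0.0669, 0.1411]
tcp_rot: [-180.0, 0.1, 175.9]
wrist_force: [0.6, -0.5, -0.5]
opening: 0.0143
```

arm_command(motion=[[0,[-0.3,-0.6,0],[0,0,0]],[0,[-0.2,-0.5,0],[0,0,0]],[0,[-0.1,-0.34,0],[0,0,0]],[0,[0,0,0],[0,0,0]],[0,[0,0,0],[0,0,0]]])

```text
time: 27.48
ee_pos: [0.5047, -0.0196, 0.1408]
tcp_rot: [-180.0, 0.1, 175.9]
wrist_force: [-0.5, 1.1, -1.0]
opening: 0.0146
```

Run:
```python
from h import *
plan([.505,-.0200,.0535],176)
b=viewer.camera("scene")
cv2.imwrite("pics/g13.png",up(b,265,140,100,110,5))
```

```text
time 27.475 pos [ 0.5047 -0.0196  0.1408] rot [-1.7998e+02  1.0000e-01  1.7591e+02] q [-2.2 -2.1 -4.7 87.3 -0.   1.9] F [-0.51  1.13 -0.95] op 0.0146
turn units(6deg) [-0.004  0.016 -0.015] shift units in current tool [-0.004 -0.005  1.455] in target tool [-0.006 -0.006  1.455]
```

View pics/g13.png

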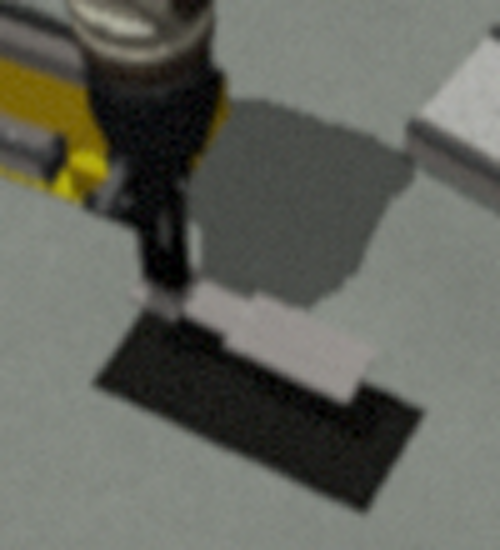

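Lifter is above the mat, aligned lengthwise. I'll lower it gently to contact.

arm_command(motion=[[0,[0,0,0.2],[0,0,0]],[0,[0,0,0.4],[0,0,0]],[0,[0,0,0.4],[0,0,0]],[0,[0,0,0.25],[0,0,0]],[0,[0,0,0.1],[0,0,0]],[0,[0,0,0.06],[0,0,0]],[0,[0,0,0.03],[0,0,0]],[0,[0,0,0],[0,0,0]],[0,[0,0,0],[0,0,0]]])

```text
time: 28.65
ee_pos: [0.5054, -0.0196, 0.0544]
tcp_rot: [-180.0, 0.1, 176.0]
wrist_force: [0.1, -0.4, -1.1]
opening: 0.0144
```

Run:
```python
from h import *
plan([.505,-.0200,.0535],176)
```

```text
time 28.65 pos [ 0.5054 -0.0196  0.0544] rot [-1.7997e+02  1.3000e-01  1.7597e+02] q [ -2.2  -1.4 -13.5  77.7  -0.    1.8] F [ 0.15 -0.44 -1.07] op 0.0144
turn units(6deg) [-0.006  0.021 -0.004] shift units in current tool [ 0.007 -0.007  0.014] in target tool [ 0.007 -0.007  0.014]
```

arm_command(motion=[[0,[0,0,0.015],[0,0,0]],[0,[0,0,0.01],[0,0,0]],[0,[0,0,0],[0,0,0]],[0,[0,0,0],[0,0,0]]], newtons=20)

```text
time: 29.15
ee_pos: [0.5054, -0.0195, 0.0535]
tcp_rot: [-180.0, 0.2, 176.0]
wrist_force: [-3.8, 0.8, 7.3]
opening: 0.015
```

arm_command(motion=[[0.3,[0,0,0],[0,0,0]],[0.6,[0,0,0],[0,0,0]],[1,[0,0,0],[0,0,0]],[1,[0,0,0],[0,0,0]],[1,[0,0,0],[0,0,0]],[1,[0,0,0],[0,0,0]]])

```text
time: 29.9
ee_pos: [0.5052, -0.0196, 0.0524]
tcp_rot: [-180.0, 0.1, 176.0]
wrist_force: [-0.3, -0.1, 0.1]
opening: 0.0854
```

Released. I'll rise straight up, then move aside towards +y so the top camera sees the mat.

arm_command(motion=[[1,[0,0,-0.3],[0,0,0]],[1,[0,0,-0.5],[0,0,0]],[1,[0,0,-0.7],[0,0,0]],[1,[0,0,-0.7],[0,0,0]],[1,[0,0,-0.6],[0,0,0]],[1,[0.5,0.3,0],[0,0,0]],[1,[0.6,0.6,0],[0,0,0]],[1,[0.6,0.6,0],[0,0,0]],[1,[0.4,0.6,0],[0,0,0]],[1,[0.2,0.4,0],[0,0,0]],[1,[0,0,0],[0,0,0]]])

```text
time: 31.28
ee_pos: [0.3772, 0.141, 0.2216]
tcp_rot: [180.0, 0.2, 176.1]
wrist_force: [-0.5, -1.0, 0.2]
opening: 0.0854
```

Run:
```python
from h import *
plan([.505,-.0200,.0535],176)
a=viewer.camera("top");b=viewer.camera("scene")
cv2.imwrite("pics/top9.png",a);cv2.imwrite("pics/scene9.png",b)
cv2.imwrite("pics/g14.png",np.hstack([up(a,205,115,155,130,3),up(b,280,125,105,130,3)]))
plate({"top":a,"scene":b},{"top":(208,155,60,47),"scene":(340,138,50,47)},.036,51,thr=(188,150))
u,v,w,h=317,165,26,68
gr=cv2.cvtColor(up(a,u,v,w,h),cv2.COLOR_BGR2GRAY);m=(gr>120).astype(np.uint8)*255
cs,_=cv2.findContours(m,cv2.RETR_EXTERNAL,cv2.CHAIN_APPROX_NONE);c=max(cs,key=cv2.contourArea).reshape(-1,2)
P=np.array([plane("top",p,.0065)[:2] for p in back(c,u,v)])-[.5665,-.0255]
x,y=fwd(-3.7);L=np.stack([P@x[:2],P@y[:2]],1);print("x range",L[:,0].min(),L[:,0].max())
for p,q in((0,.02),(.02,.04),(.04,.06),(.06,.075)):
    s=L[(L[:,0]>p)&(L[:,0]<q)];hi=s[s[:,1]>s[:,1].mean()];lo=s[s[:,1]<s[:,1].mean()]
    print(p,round(float(np.median(hi[:,1])+np.median(lo[:,1]))/2,4))
```

```text
time 31.275 pos [0.3772 0.141  0.2216] rot [179.99   0.18 176.14] q [ 20.5 -14.8  -6.9  97.8  -0.1  24.4] F [-0.52 -1.01  0.23] op 0.0854
turn units(6deg) [0.002 0.031 0.024] shift units in current tool [-2.296 -2.535  2.808] in target tool [-2.311 -2.528  2.801]
top ctr [0.6298 0.2517] [(0.0815, -10.8), (0.088, -10.2), (0.0829, -12.2), (0.086, -11.2)]
scene ctr [0.6302 0.2551] [(0.0835, -11.4), (0.0832, -11.3), (0.0842, -10.9), (0.0839, -11.7)]
tri [0.6302 0.2517 0.0394] 0.0023
x range -0.08346523683603164 0.0820539978469681
0 0.0004
0.02 0.0006
0.04 0.0001
0.06 0.0004
```

View pics/g14.png

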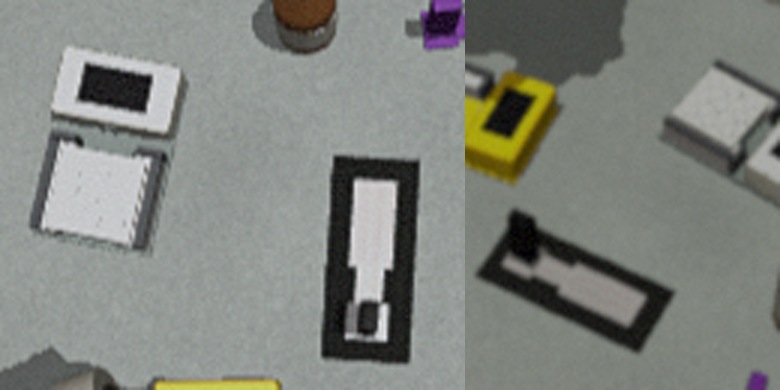

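The lifter lies centred on the mat with its origin about 41 mm ahead of the mat's centre, and the plate is seated in the white cradle. The gripper is clear of everything, so I'll hand in.

```bash
python3 -c "
from workcell import bot
print(bot.job_done())"
```

```text
the job is handed in; nothing more can be done
None
```

I handed the job in at about 31 s of the 69 s allowed. The lifter picked the plate off the rack, carried it level, set it down in the white cradle, and is back flat on its mat and released. No verdict was reported, so this rests on my own camera checks.

- **Plate:** in the last pictures it is about 1 mm from the cradle centre and square to under 1°. It lies between the lips on both ledges, and did not shift when the blade was drawn out.
- **Lifter:** its origin is about 41–42 mm ahead of the mat's centre, within 1 mm of the centre line and within about 1° of lengthwise. The gripper is open and well clear.
- **Bystanders:** the tool's path stayed clear of the bottle, jar and beaker, but I did not measure their final positions.

Two things disagreed or went wrong:

- **First turn of the gripper:** I turned the wrong way and ran joint 6 to its limit, which moved and tilted the empty tool in free air. I corrected this before the grasp, and it cost about 5 s.
- **Camera agreement:** the two views differed by about 3 mm throughout, and heights measured on the plate came out 3–5 mm high. The reading in the cradle (39–40 mm) matched the one on the rack (40–41 mm), where the plate's top is known to be at 36 mm. I took that match as the sign that it is seated.

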